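# Lay out a drive kit in the numbered trays

## Task

Lay out the drive kit in fitting order in the three grey trays, which are numbered by the dark studs on their front ledges: first the sprocket flat in tray 1, hub up, then the white shaft coupling upright in tray 2, then the box of pins upright in tray 3. The trays may stand in any order, so go by the studs; set each part down on the floor of its tray rather than dropping it, let go of it before you load the next, and leave the other things on the bench standing where they are.

Things in the scene. Friction and masses are not known exactly. Their poses are not given: they have to be found in the camera images.
- tray1_floor (a point): Grey parts tray 1: one dark round stud on the flat ledge along its front (-x) edge. Square pocket 104 mm inside, walls 4 mm, rim 16 mm above its floor; outside 112 (y) x 138 mm (x, with ledge). Fixed; the trays stand side by side, 113 mm apart, in any order. This point: centre of the pocket floor, 10 mm above the bench; x away from the ledge, y along the row, z up.
- tray2_floor (a point): Grey parts tray 2: two dark round studs on the flat ledge along its front (-x) edge. Square pocket 104 mm inside, walls 4 mm, rim 16 mm above its floor; outside 112 (y) x 138 mm (x, with ledge). Fixed; the trays stand side by side, 113 mm apart, in any order. This point: centre of the pocket floor, 10 mm above the bench; x away from the ledge, y along the row, z up.
- tray3_floor (a point): Grey parts tray 3: three dark round studs on the flat ledge along its front (-x) edge. Square pocket 104 mm inside, walls 4 mm, rim 16 mm above its floor; outside 112 (y) x 138 mm (x, with ledge). Fixed; the trays stand side by side, 113 mm apart, in any order. This point: centre of the pocket floor, 10 mm above the bench; x away from the ledge, y along the row, z up.
- sprocket: Loose steel chain sprocket lying flat, hub up: toothed disc 82 mm across and 7 mm thick, with a round hub 48 mm across rising from 7 to 25 mm; 0.36 kg nominal. A set screw sticks out about 1 mm on the hub's -y side, so the hub is best gripped across x, with the fingertips above the disc. Origin: centre of the underside; z up.
- coupling: Loose white shaft coupling standing upright: cylinder 55 mm across, 60 mm tall, a thin red band round its middle; 0.21 kg nominal. Origin: centre of the underside; z up along its axis.
- pin_box: Loose closed small blue box with a white label, standing upright: 56 mm (x) by 75 mm (y), 50 mm tall. Best gripped across x. Origin: centre of the underside; z up.
- oil_bottle: White plastic bottle with a red spout, 59 mm across, 155 mm tall; loose bystander. Origin: centre of the underside.
- tape_measure: Yellow tape measure, 68 (x) x 87 (y) x 36 mm, lying flat; loose bystander. Origin: centre of the underside.

How it is judged:
By the outcome, as a careful person would: the job done as asked, in the order asked, and still so for the second after the job is handed in, with the robot touching nothing.
It also fails if it takes over 61 s, if anything falls off the work surface, if the arm or the gripper's body presses on something with over 40 N, if the wrist force passes 120 N, or if a joint passes its speed limit or range.

## Robot

A 6-joint arm with a two-finger parallel gripper is mounted at the origin on the work surface; the furniture and walls round the work are solid. World frame = base frame: x ahead of the robot, y to its left, z up, the work surface at z = 0. Lengths are in mm, angles in rad, forces in N, time in s.
With the tool pointing down it reaches from about 350 to 775 mm from the base axis. Payload 7.3 kg.
Tool frame: the origin (TCP) lies on the mounting face of the last link; the fingertips stand 178 mm ahead of it and the grasp point (between the pads) lies 159 mm ahead of it; z points along the fingers, y is the line along which they close (so a half turn about z gives the same grasp; the last joint's range is limited). The gripper opens to 92 mm and grips with 3 to 60 N. Pads are 19 mm wide; open, the fingers measure 130 mm over their backs; the gripper's body (75 mm by 190 mm) begins 47 mm behind the grasp point.
Start: joints at [-1.466, 0.342, 1.524, -0, 1.275, -0.146], TCP at [130.314, -508.573, 404.741] pointing down, gripper open.
Joint ranges: [-2.53, 2.53], [-0.77, 2.02], [0.04, 2.7], [-1, 4.14], [0.28, 2.66], [-3.11, 3.11]. Speed limits (rad/s): [2.57, 2.57, 3.14, 3.14, 3.14, 3.14].

## Interface

Orientations are given as [roll, pitch, yaw] about the fixed x, y, z axes, in that order (R = Rz(yaw) Ry(pitch) Rx(roll)).
In Python, from plant import bot, viewer, get_obs gives the robot as it stands (bot), with the cameras (viewer) and the readings as plain functions.
- The arm moves only by the shell command python3 shift.py 'ROWS'. ROWS is a JSON list of rows, 1 to 5 of them, each of 5 numbers: the finger opening in mm, then dx, dy, dz in mm, then a turn about the tool's z in rad; each row is the pose to reach, as a shift and turn from the pose commanded when the command began, along the tool's axes at that moment; what a row does not reach only later rows make up. A row lasts 1/8 s, in which the tool goes at most 62.5 mm and 0.188 rad, less where a joint would pass 70% of its speed; a pose out of reach is approached as far as the arm can. The fingers move at their own pace and stop on an object; the grip force is fixed at half the most. Time passes only in rows, so rows that do not move let the fingers close. It prints the time, the measured TCP pose, the force, the opening and the grip force at its end.
- get_obs(): the state, without advancing time (a new reading comes with each control period).
- viewer.capture(name): name is "scene" or "top"; returns a dict with "color" (420x560x3 uint8, red, green, blue), "K" (3x3 intrinsics, pixels), "k1" (the pictures are not rectified: a ray, as slopes to the right and down, at radius r is drawn at 1 + k1 r^2 times it, then the intrinsics apply), "R" (3x3) and "t" (3): a world point X has camera coordinates R X + t. Camera axes: x right, y down, z forward; pixel columns grow to the right and rows downward; lengths in mm; the calibration is good to about 2 mm. A picture is of the moment at which its call begins. There is no depth.
- bot.close_job(): hands the job in; it is judged then, once.
The state is a dict: "time": time; "joint_positions": joint angles; "dq": joint speeds; "tau": joint torques, N m; "tool_pos": TCP position; "tcp_rot": TCP orientation; "contact_force": force on the tool from outside, world axes, zero at the start; "moment": the same for the moment, N m; "grip_width": finger opening in mm; "finger_force": force on a finger pad.
Only numpy, scipy, OpenCV 4.12 (cv2) and the standard library are available. Lean on these libraries where they do the work, as an engineer would, in place of code of your own. Each camera call takes 0.05 s, during which the arm holds its last target. There are 200 camera calls.

## Working session

There is one attempt and no reset: what is moved stays moved. The work goes in short steps, Python scripts to look and compute and a shell command to move; the robot and the scene stay as the last step left them, time stands still between calls to the robot, and variables do not carry over. Pictures are saved under pics/ and viewed, at most 10 in all, crops included, and the job is handed in when it is done.

```bash
ls; mkdir -p pics; python3 - <<'E'
from plant import bot, viewer, get_obs
import cv2,pickle
o=get_obs();print({k:o[k] for k in('time','tool_pos','tcp_rot','grip_width')})
for n in('scene','top'):
    c=viewer.capture(n);pickle.dump(c,open(f'pics/{n}0.pkl','wb'));cv2.imwrite(f'pics/{n}0.png',c['color'][:,:,::-1])
    print(n,c['K'],c['k1'],c['R'],c['t'])
E
```

```text
pics
plant.py
shift.py
{'time': 0.0, 'tool_pos': array([ 130.29467316, -508.44041002,  404.05622879]), 'tcp_rot': array([-3.14012364e+00, -2.21072202e-04,  2.50778665e-01]), 'grip_width': 92.13162340675308}
scene [[470.38936569   0.         275.85424008]
 [  0.         470.38936569 213.11644171]
 [  0.           0.           1.        ]] -0.11392478628630683 [[-0.70059848 -0.71342063 -0.01388431]
 [-0.50514528  0.50962146 -0.69650141]
 [ 0.50397421 -0.48095423 -0.71742109]] [ 360.82623686  232.44431822 1150.43721933]
top [[498.48315242   0.         284.03905021]
 [  0.         498.48315242 211.45319921]
 [  0.           0.           1.        ]] -0.1318416397216331 [[ 0.02735245 -0.99931902  0.02476569]
 [-0.99054353 -0.03042772 -0.13378218]
 [ 0.13444465 -0.02087223 -0.99070126]] [  36.98084275  488.64918961 1162.8498286 ]
```

View pics/top0.png

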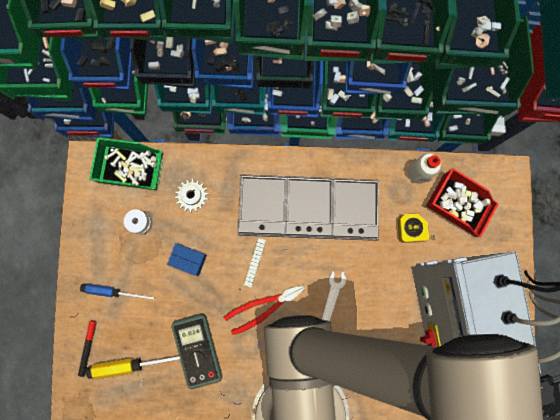

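View pics/scene0.png

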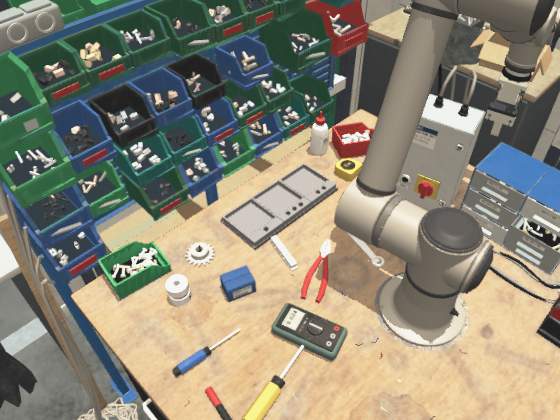

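The top view shows sprocket at (192,195), coupling (137,220), blue pin box (187,259). The studs read left tray 1 (262,227), middle tray 3 (297–320,228), right tray 2 (349–361,230). The bottle is at (428,168) and the cabinet at right. Next I measure these and zoom in.

```bash
cat > h.py <<'E'
import numpy as np,cv2,pickle
def ray(c,uv):
    K=c['K'];d=(np.array(uv,float)-K[:2,2])/[K[0,0],K[1,1]];s=d.copy()
    for _ in range(20): s=d/(1+c['k1']*(s@s))
    R=c['R'];return -R.T@c['t'],R.T@np.r_[s,1]
def onz(c,uv,z):
    o,d=ray(c,uv);return (o+d*(z-o[2])/d[2])[:3]
def tri(c1,u1,c2,u2):
    A=[];b=[]
    for c,u in((c1,u1),(c2,u2)):
        o,d=ray(c,u);d/=np.linalg.norm(d);P=np.eye(3)-np.outer(d,d);A.append(P);b.append(P@o)
    return np.linalg.solve(sum(A),sum(b))
def load(n): return pickle.load(open(f'pics/{n}.pkl','rb'))
def blobs(m,roi,amin=8):
    x0,y0,x1,y1=roi;q=np.zeros(m.shape,np.uint8);q[y0:y1,x0:x1]=m[y0:y1,x0:x1]
    cs,_=cv2.findContours(q,cv2.RETR_EXTERNAL,cv2.CHAIN_APPROX_NONE)
    return sorted([k for k in cs if cv2.contourArea(k)>=amin],key=cv2.contourArea,reverse=True)
E
python3 - <<'E'
from h import *
c=load('top0');im=c['color']
hsv=cv2.cvtColor(im,cv2.COLOR_RGB2HSV);H,S,V=[hsv[...,i].astype(int) for i in range(3)]
# box
k=blobs((H>95)&(H<130)&(S>110),(160,235,215,285))[0]
w=np.array([onz(c,p[0],50)[:2] for p in k],np.float32);print('box z50',cv2.minAreaRect(w), cv2.boundingRect(k))
lo=(S<70)&(V>110)
for n,roi,z in(('spr',(170,170,215,218),7),('coup',(118,200,158,242),60)):
    k=blobs(lo,roi)[0];w=np.array([onz(c,p[0],z)[:2] for p in k],np.float32)
    print(n,cv2.minEnclosingCircle(w),cv2.boundingRect(k))
k=blobs((S<60),(225,165,395,248))[0];w=np.array([onz(c,p[0],26)[:2] for p in k],np.float32);print('tray',cv2.minAreaRect(w))
for k in blobs(V<70,(242,222,376,236),3): 
    m=k.reshape(-1,2).mean(0);print('stud',m,onz(c,m,20)[:2])
print('bottle spout',onz(c,(434,160),155)); print('green bin',[onz(c,p,50)[:2].round() for p in((90,180),(160,190),(162,150))])
s=load('scene0')
print('cab',tri(c,(456,262),s,(439,96)), tri(c,(522,250),s,(488,124)))
a=cv2.resize(im[160:290,80:400],None,fx=2.4,fy=2.4,interpolation=cv2.INTER_CUBIC)
b=cv2.resize(s['color'][150:310,80:360],None,fx=2.7,fy=2,interpolation=cv2.INTER_CUBIC)[:,:768]
b=cv2.resize(b,(768,288));cv2.imwrite('pics/z.png',np.vstack([a[:,:768],b])[:,:,::-1])
E
```

```text
box z50 ((365.4234924316406, 276.36407470703125), (76.98800659179688, 52.77978515625), 70.98439025878906) (168, 244, 38, 31)
spr ((524.3990478515625, 280.2574768066406), 41.85966110229492) (175, 179, 34, 33)
coup ((448.5080871582031, 395.12310791015625), 34.26152801513672) (124, 209, 28, 25)
tray ((501.5169677734375, -8.670486450195312), (338.3515930175781, 147.4473876953125), 89.55119323730469)
stud [319.4 229. ] [448.8854085  -35.75853981]
stud [349.9 230.4] [ 447.61917494 -110.03077117]
stud [297.5 228.1] [449.51083131  17.28669606]
stud [308.63636364 228.63636364] [449.0045758   -9.66848035]
stud [360.8 230.5] [ 448.13073347 -136.71416497]
stud [261.5 226.8] [450.05781809 104.19896708]
bottle spout [ 596.61379877 -277.13070758  155.        ]
green bin [array([547., 521.]), array([527., 348.]), array([625., 350.])]
cab [ 303.17346431 -290.67833517  340.81553094] [ 287.71456072 -526.71314986  162.29812608]
```

View pics/z.png

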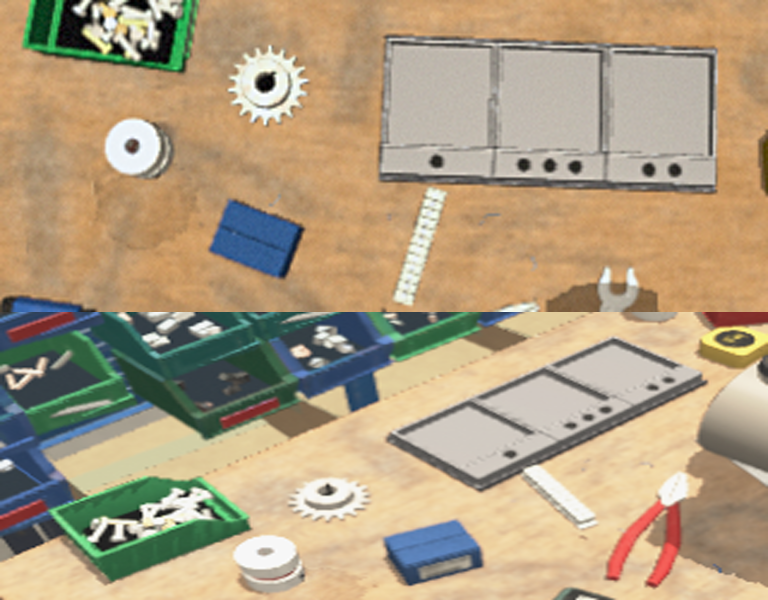

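The zoom confirms stud counts of 1 (left), 3 (middle) and 2 (right). The hub bore is at top-view px (190.8,194.2) and the coupling top disc centre at (135.4,220.8). Next I refine these with both views and check the cabinet height.

```bash
python3 - <<'E'
from h import *
c=load('top0');s=load('scene0');np.set_printoptions(precision=1,suppress=True)
g=lambda q:cv2.cvtColor(q['color'],cv2.COLOR_RGB2GRAY)
def pc(q,roi,f):
    out=[]
    for k in blobs(f(g(q).astype(int)),roi,2): m=cv2.moments(k);out.append((m['m10']/m['m00'],m['m01']/m['m00'],m['m00']))
    return np.array(out)
print('scene studs',pc(s,(240,180,340,245),lambda v:v<60)); 
print('bores top',pc(c,(182,186,200,202),lambda v:v<90),pc(c,(128,214,144,228),lambda v:v<140))
print('bores scene',pc(s,(188,238,212,256),lambda v:v<90),pc(s,(168,276,188,288),lambda v:v<150))
for n,p in(('TL',(241.2,175.4)),('TR',(378.3,180)),('BL',(238.7,235)),('BR',(378.3,239.2))): print(n,onz(c,p,26),onz(c,p,10),onz(c,p,0))
print('hub',onz(c,(190.8,194.2),25),'coup',onz(c,(135.4,220.8),60))
print('cab',tri(c,(456,262),s,(428,97)),tri(c,(522,250),s,(488,112)))
# vertical profile of tray pocket columns
V=g(c).astype(int)
for u in(262,308,356): print(u,V[172:244,u-2:u+3].mean(1).round().astype(int).tolist())
print(V[200:210,232:386].mean(0).round().astype(int).tolist())
E
```

```text
scene studs []
bores top [[190.2 194.   33.5]] [[134.6 220.4  18.5]]
bores scene [[199.3 249.2   3.5]] []
TL [573.5 157.7  26. ] [576.8 158.8  10. ] [578.9 159.4   0. ]
TR [ 573.3 -178.3   26. ] [ 576.6 -181.8   10. ] [ 578.7 -183.9    0. ]
BL [428.1 157.9  26. ] [429.4 159.   10. ] [430.3 159.7   0. ]
BR [ 427.6 -178.6   26. ] [ 429. -182.   10.] [ 429.8 -184.1    0. ]
hub [523.6 278.2  25. ] coup [450.8 399.9  60. ]
cab [ 316.4 -289.1  330.3] [ 287.  -497.1  218.3]
262 [163, 162, 165, 107, 90, 208, 74, 148, 185, 185, 183, 183, 184, 182, 183, 183, 184, 185, 183, 183, 186, 184, 185, 184, 185, 184, 186, 185, 185, 186, 186, 185, 186, 185, 185, 186, 186, 186, 186, 185, 186, 188, 186, 188, 186, 187, 189, 184, 151, 198, 176, 186, 153, 78, 57, 54, 56, 96, 187, 198, 188, 68, 92, 120, 112, 166, 178, 213, 236, 240, 235, 193]
308 [163, 165, 166, 166, 163, 132, 119, 197, 80, 174, 187, 184, 184, 184, 184, 184, 184, 184, 184, 185, 185, 185, 186, 186, 185, 184, 186, 186, 187, 186, 186, 185, 188, 186, 187, 187, 187, 188, 187, 187, 188, 188, 188, 190, 188, 187, 189, 188, 191, 187, 151, 186, 202, 188
[... 514 characters left out ...]
4, 185, 184, 184, 184, 185, 184, 186, 185, 184, 185, 186, 185, 185, 185, 185, 185, 186, 185, 186, 186, 185, 186, 186, 186, 185, 187, 186, 187, 186, 186, 187, 186, 186, 187, 187, 188, 189, 157, 146, 154, 146, 171, 181, 188, 188, 187, 187, 186, 186, 186, 187, 186, 187, 186, 187, 186, 187, 186, 186, 188, 187, 187, 186, 186, 187, 188, 186, 186, 187, 187, 187, 187, 186, 187, 187, 187, 186, 185, 186, 187, 185, 188, 189, 153, 84, 144, 141, 144, 166, 168, 186, 187, 186, 185, 185, 185, 185, 185, 184, 185, 184, 185, 185, 185, 184, 185, 184, 184, 184, 185, 184, 184, 183, 184, 183, 183, 183, 183, 183, 183, 183, 182, 183, 182, 182, 182, 182, 185, 187, 118, 60, 148, 166, 168, 166, 165, 166, 165, 166, 166]
```

```bash
cat >> h.py <<'E'
from scipy.spatial.transform import Rotation as Ro
def go(x,y,ztip,yaw):
    """shift+turn from present pose to the fingertips at ztip"""
    from plant import bot, viewer, get_obs
    o=get_obs();R=Ro.from_euler('xyz',o['tcp_rot'])
    d=R.inv().apply(np.array([x,y,ztip+178])-o['tool_pos']);t=-(yaw-o['tcp_rot'][2]);t=(t+np.pi)%(2*np.pi)-np.pi
    print('shift',d.round(1),'turn',round(t,3),'rows',np.ceil(max(np.linalg.norm(d)/62.5,abs(t)/.188)),'t',o['time'])
E
python3 shift.py '[[92,0,0,-220,0],[92,0,0,-220,0],[92,0,0,-220,0],[92,0,0,-220,0],[92,0,0,-220,0]]'
python3 -c "
from h import *
go(450,-150,420,1.57);go(524,279.5,420,1.57)"
```

```text
time: 0.72
tool_pos: [130.3, -508.2, 626.9]
tcp_rot: [3.137, 0.001, 0.251]
contact_force: [-0.3, 0.4, -1.7]
grip_width: 91.9
finger_force: 0.0
shift [ 398.6 -267.8   27.3] turn -1.319 rows 8.0 t 0.725
shift [ 576.9 -665.5   25.3] turn -1.319 rows 15.0 t 0.725
```

```bash
python3 shift.py '[[92,400,-268,0,-0.19],[92,400,-268,0,-0.38],[92,400,-268,0,-0.56],[92,400,-268,0,-0.75],[92,400,-268,0,-0.94]]'
python3 -c "
from h import *
go(450,-150,420,1.57);go(524,279.5,300,1.57)"
```

```text
time: 1.35
tool_pos: [339.7, -274.1, 622.9]
tcp_rot: [-3.139, -0.001, 1.192]
contact_force: [0.7, -0.4, 0.4]
grip_width: 91.9
finger_force: 0.0
shift [156.   56.6  25. ] turn -0.378 rows 3.0 t 1.35
shift [582.3 -33.3 145.8] turn -0.378 rows 10.0 t 1.35
```

```bash
python3 shift.py '[[92,160,50,0,-0.19],[92,160,50,0,-0.38],[92,160,50,0,-0.38],[92,580,-33,145,-0.38],[92,580,-33,145,-0.38]]'
python3 -c "
from h import *
go(524,279.5,200,1.57)"
```

```text
time: 1.98
tool_pos: [467.8, -28.2, 581.9]
tcp_rot: [-3.138, -0.001, 1.565]
contact_force: [0.7, -0.2, -0.5]
grip_width: 91.7
finger_force: 0.0
shift [307.8  55.1 203.9] turn -0.005 rows 6.0 t 1.975
```

```bash
python3 shift.py '[[92,308,55,204,0],[92,308,55,204,0],[92,308,55,204,0],[92,308,55,204,0],[92,308,55,204,0]]'
python3 -c "
from h import *
go(524,279.5,100,1.57)"
```

```text
time: 2.6
tool_pos: [514.2, 229.2, 410.9]
tcp_rot: [-3.139, 0.001, 1.566]
contact_force: [0.9, -0.6, 0.3]
grip_width: 91.5
finger_force: 0.0
shift [ 50.5  10.  132.8] turn -0.004 rows 3.0 t 2.6
```

```bash
python3 shift.py '[[92,50,10,133,0],[92,50,10,133,0],[92,50,10,133,0],[92,50,10,133,0]]'
python3 - <<'E'
from h import *
from plant import bot, viewer, get_obs
go(524,279.5,11,1.57)
a=[]
for n in('top','scene'):
    c=viewer.capture(n);pickle.dump(c,open(f'pics/{n}1.pkl','wb'))
    u=(190,194) if n=='top' else (200,245)
    a.append(cv2.resize(c['color'][u[1]-50:u[1]+50,u[0]-65:u[0]+65],None,fx=3,fy=3,interpolation=cv2.INTER_CUBIC))
cv2.imwrite('pics/a1.png',np.hstack(a)[:,:,::-1])
E
```

```text
time: 3.1
tool_pos: [524.8, 277.3, 280.1]
tcp_rot: [-3.139, 0.001, 1.566]
contact_force: [-0.2, -0.5, 1.4]
grip_width: 92.0
finger_force: 0.0
shift [ 2.3 -0.5 91.1] turn -0.004 rows 2.0 t 3.1
```

View pics/a1.png

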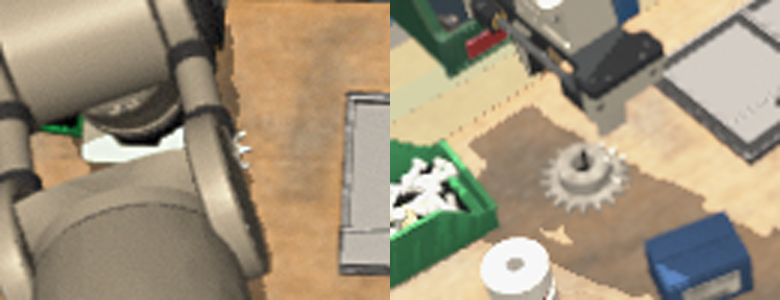

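The scene crop shows the gripper over the sprocket (centre about px (583,175)) with clear surroundings. Now descending.

```bash
python3 shift.py '[[80,2,0,50,0],[80,2,0,91,0],[80,2,0,91,0],[80,2,0,91,0]]' && python3 shift.py '[[40,0,0,0,0],[40,0,0,0,0],[40,0,0,0,0],[40,0,0,0,0],[40,0,0,0,0]]'
```

```text
time: 3.7
tool_pos: [526.1, 279.4, 192.8]
tcp_rot: [3.137, -0.001, 1.565]
contact_force: [-0.1, -0.2, 0.4]
grip_width: 80.3
finger_force: 0.0
time: 4.32
tool_pos: [524.9, 279.6, 190.2]
tcp_rot: [-3.141, 0.0, 1.566]
contact_force: [-2.9, 0.0, 5.1]
grip_width: 47.4
finger_force: 30.0
```

```bash
python3 shift.py '[[40,0,0,-50,0],[40,-60,0,-60,0],[40,-120,-6,-60,0],[40,-176,-6,-60,0],[40,-176,-6,-60,0]]'
python3 shift.py '[[40,0,0,0,0]]'
python3 - <<'E'
from h import *
from plant import bot, viewer, get_obs
go(517.5,103.2,26,1.57+.0)
a=[]
for n in('top','scene'):
    c=viewer.capture(n);pickle.dump(c,open(f'pics/{n}2.pkl','wb'))
    u=(262,205) if n=='top' else (262,215)
    a.append(cv2.resize(c['color'][u[1]-50:u[1]+50,u[0]-65:u[0]+65],None,fx=3,fy=3,interpolation=cv2.INTER_CUBIC))
cv2.imwrite('pics/a2.png',np.hstack(a)[:,:,::-1])
E
```

```text
time: 4.95
tool_pos: [518.1, 100.1, 249.5]
tcp_rot: [-3.14, 0.001, 1.561]
contact_force: [-0.1, 0.5, -1.9]
grip_width: 47.7
finger_force: 30.0
time: 5.08
tool_pos: [518.1, 103.6, 249.6]
tcp_rot: [-3.141, -0.0, 1.565]
contact_force: [0.1, 0.8, -3.1]
grip_width: 47.8
finger_force: 30.0
shift [-0.4 -0.6 45.6] turn -0.005 rows 1.0 t 5.075
```

View pics/a2.png

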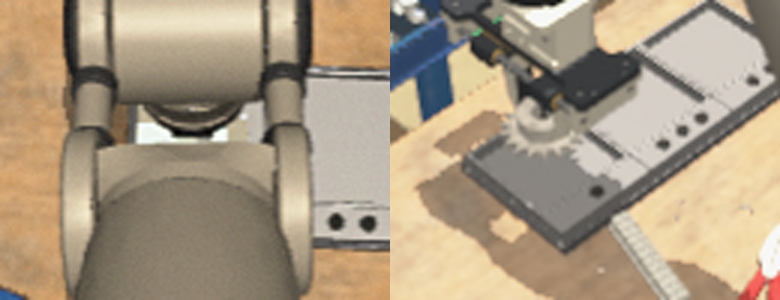

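The scene crop shows the sprocket held flat and hub up over tray 1 (the one-stud tray). Lowering.

```bash
python3 shift.py '[[40,0,0,30,0],[40,0,0,45,0],[40,0,0,46,0],[40,0,0,47,0],[40,0,0,47,0]]'; python3 shift.py '[[40,0,0,1,0],[40,0,0,2,0],[40,0,0,2,0]]';
```

```text
time: 5.8
tool_pos: [518.4, 103.7, 203.6]
tcp_rot: [3.14, 0.0, 1.566]
contact_force: [0.0, -0.4, -1.7]
grip_width: 47.4
finger_force: 30.0
time: 6.18
tool_pos: [518.1, 103.5, 200.9]
tcp_rot: [3.142, 0.0, 1.566]
contact_force: [-0.7, -0.4, -2.9]
grip_width: 47.7
finger_force: 30.0
```

```bash
python3 shift.py '[[40,0,0,0.5,0],[40,0,0,1,0],[40,0,0,1,0]]'; python3 shift.py '[[40,0,0,0,0]]'
```

```text
time: 6.55
tool_pos: [518.1, 103.5, 200.2]
tcp_rot: [3.141, 0.0, 1.566]
contact_force: [-2.1, -0.4, 2.3]
grip_width: 47.4
finger_force: 30.0
time: 6.68
tool_pos: [518.1, 103.5, 200.2]
tcp_rot: [3.141, 0.0, 1.566]
contact_force: [-1.8, -0.2, 3.6]
grip_width: 47.7
finger_force: 30.0
```

Floor contact shows (−3 N → +3 N). Opening a little, since the pocket is narrow, then rising.

```bash
python3 shift.py '[[55,0,0,0,0],[55,0,0,0,0],[55,0,0,0,0]]'; python3 shift.py '[[55,0,0,-15,0],[55,0,0,-70,0],[70,0,0,-130,0],[92,0,0,-180,0],[92,0,0,-180,0]]'
python3 -c "
from h import *
go(451.5,401,150,1.57)"
```

```text
time: 7.05
tool_pos: [518.2, 103.6, 199.8]
tcp_rot: [3.141, 0.0, 1.566]
contact_force: [0.0, 0.4, -0.2]
grip_width: 55.0
finger_force: 0.0
time: 7.68
tool_pos: [518.5, 103.7, 385.2]
tcp_rot: [3.131, -0.001, 1.566]
contact_force: [0.2, 0.1, -0.6]
grip_width: 80.5
finger_force: 0.0
shift [297.  -69.1  56.7] turn -0.004 rows 5.0 t 7.675
```

```bash
python3 shift.py '[[92,297,-69,0,0.19],[92,297,-69,0,0.38],[92,297,-69,0,0.56],[92,297,-69,0,0.75],[92,297,-69,0,0.94]]'; python3 shift.py '[[92,0,0,0,0.19],[92,0,0,0,0.38],[92,0,0,0,0.57],[92,0,0,0,0.63],[92,0,0,0,0.63]]'
python3 - <<'E'
from h import *
from plant import bot, viewer, get_obs
go(451.5,401,75,0)
a=[]
for n in('top','scene'):
    c=viewer.capture(n);pickle.dump(c,open(f'pics/{n}3.pkl','wb'))
    a.append(cv2.resize(c['color'][140:300,100:400] if n=='top' else c['color'][170:330,80:380],None,fx=2.6,fy=1.8*1.0,interpolation=cv2.INTER_CUBIC))
cv2.imwrite('pics/a3.png',np.vstack(a)[:,:,::-1])
E
```

```text
time: 8.3
tool_pos: [454.4, 383.6, 379.3]
tcp_rot: [3.142, 0.001, 0.702]
contact_force: [2.1, -0.2, 0.2]
grip_width: 91.9
finger_force: 0.0
time: 8.93
tool_pos: [455.0, 382.0, 379.2]
tcp_rot: [3.141, 0.001, 0.079]
contact_force: [0.4, 0.2, -0.2]
grip_width: 91.8
finger_force: 0.0
shift [ -1.8 -19.4 126.2] turn 0.079 rows 3.0 t 8.925
```

View pics/a3.png

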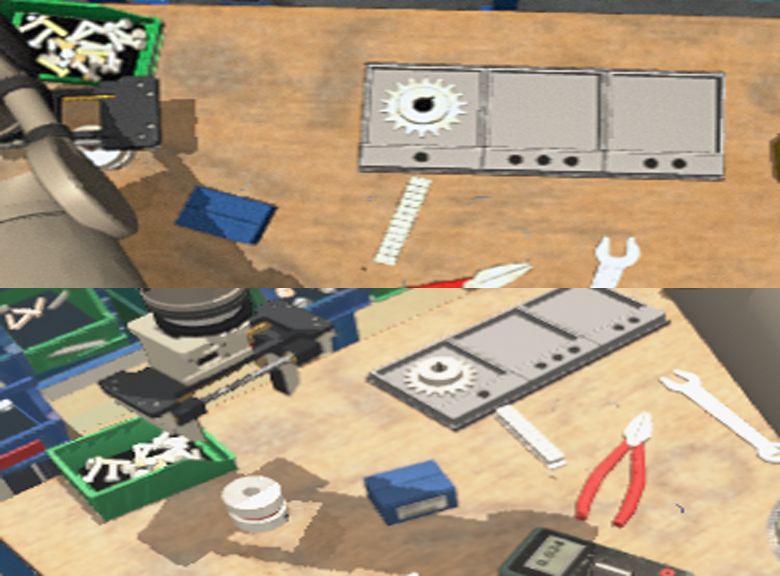

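The sprocket sits flat, centred, in tray 1 (crop px (422,103)). The coupling's top centre in the scene image is about (176.9,280), and I cross-check that before descending.

```bash
python3 -c "
from h import *
s=load('scene3');c=load('top0')
print(onz(s,(176.9,280),60),onz(c,(134.8,220.5),60),onz(c,(190.2,194),25))
v=cv2.cvtColor(s['color'],cv2.COLOR_RGB2GRAY)
go(451.5,401,75,0)"
python3 shift.py '[[92,-1,-19,60,0.08],[92,-1,-19,90,0.08],[92,-1,-19,90,0.08],[92,-1,-19,90,0.08]]'
python3 -c "
from h import *
go(451.5,401,21,0)"
```

```text
[454.58675571 398.32308831  60.        ] [451.44613068 401.35382453  60.        ] [524.06791401 279.64353876  25.        ]
shift [ -2.  -19.3 126.5] turn 0.08 rows 3.0 t 9.025
time: 9.52
tool_pos: [453.3, 401.1, 291.4]
tcp_rot: [-3.14, -0.002, -0.001]
contact_force: [-0.3, 0.0, 0.9]
grip_width: 91.6
finger_force: 0.0
shift [-1.9  0.3 92.4] turn -0.001 rows 2.0 t 9.525
```

```bash
python3 shift.py '[[92,-1,0,50,0],[92,-1,0,92,0],[92,-1,0,92,0],[92,-1,0,92,0]]' && python3 shift.py '[[48,0,0,0,0],[48,0,0,0,0],[48,0,0,0,0],[48,0,0,0,0],[48,0,0,0,0]]' && python3 shift.py '[[48,0,0,-40,0],[48,0,0,-90,0],[48,0,0,-90,0],[48,0,0,-90,0]]'
python3 -c "
from h import *
go(516.2,-122.8,110,0);go(480,250,110,0)"
```

```text
time: 10.02
tool_pos: [452.8, 401.5, 200.6]
tcp_rot: [-3.139, -0.003, -0.001]
contact_force: [-0.4, -0.1, 0.3]
grip_width: 92.2
finger_force: 0.0
time: 10.65
tool_pos: [451.8, 401.2, 198.2]
tcp_rot: [-3.141, -0.001, -0.002]
contact_force: [-0.4, 0.8, 2.2]
grip_width: 54.4
finger_force: 30.0
time: 11.15
tool_pos: [451.4, 400.6, 287.0]
tcp_rot: [3.14, 0.002, -0.002]
contact_force: [-0.1, -0.7, -2.8]
grip_width: 54.8
finger_force: 30.0
shift [ 6.560e+01  5.233e+02 -5.000e-01] turn -0.002 rows 9.0 t 11.15
shift [ 28.8 150.6  -0.9] turn -0.002 rows 3.0 t 11.15
```

```bash
python3 shift.py '[[48,65,523,0,0],[48,65,523,0,0],[48,65,523,0,0],[48,65,523,0,0],[48,65,523,0,0]]'; python3 -c "
from h import *
go(516.2,-122.8,40,0)"
```

```text
time: 11.78
tool_pos: [489.3, 88.8, 286.2]
tcp_rot: [3.141, 0.003, -0.001]
contact_force: [1.1, 0.8, -2.2]
grip_width: 54.5
finger_force: 30.0
shift [ 27.5 211.6  68.2] turn -0.001 rows 4.0 t 11.775
```

```bash
python3 shift.py '[[48,28,223,0,0],[48,28,223,0,0],[48,28,223,0,0],[48,28,223,0,0],[48,28,223,0,0]]'; python3 -c "
from h import *
go(516.2,-122.8,40,0)"
```

```text
time: 12.4
tool_pos: [517.1, -134.8, 286.0]
tcp_rot: [-3.141, 0.003, -0.006]
contact_force: [-0.1, 0.4, -2.4]
grip_width: 54.4
finger_force: 30.0
shift [ -0.8 -11.9  68. ] turn -0.006 rows 2.0 t 12.4
```

```bash
python3 shift.py '[[48,-1,-12,40,0],[48,-1,-12,68,0],[48,-1,-12,72,0],[48,-1,-12,74,0],[48,-1,-12,74,0]]'; python3 shift.py '[[48,0,0,1,0],[48,0,0,2,0],[48,0,0,2,0]]'
```

```text
time: 13.02
tool_pos: [516.8, -120.2, 214.8]
tcp_rot: [3.141, -0.001, -0.001]
contact_force: [0.4, -1.0, -1.6]
grip_width: 54.6
finger_force: 30.0
time: 13.4
tool_pos: [516.5, -120.3, 212.1]
tcp_rot: [3.141, -0.0, -0.002]
contact_force: [-0.4, 0.4, -2.1]
grip_width: 54.5
finger_force: 30.0
```

```bash
python3 shift.py '[[48,0,2,1,0],[48,0,2,2,0],[48,0,2,3,0],[48,0,2,3,0]]'; python3 shift.py '[[48,0,0,0.5,0],[48,0,0,1,0],[48,0,0,1,0]]'
```

```text
time: 13.9
tool_pos: [516.5, -122.2, 208.8]
tcp_rot: [-3.142, 0.0, -0.001]
contact_force: [-0.5, -0.2, -2.3]
grip_width: 54.6
finger_force: 30.0
time: 14.28
tool_pos: [516.5, -122.2, 208.2]
tcp_rot: [3.141, -0.0, -0.001]
contact_force: [-0.5, 1.2, 0.8]
grip_width: 54.6
finger_force: 30.0
```

Contact is starting; one more half millimetre, then release and rise.

```bash
python3 shift.py '[[48,0,0,0.5,0],[48,0,0,0.5,0]]'; python3 shift.py '[[75,0,0,0,0],[75,0,0,0,0],[75,0,0,0,0],[75,0,0,0,0]]'; python3 shift.py '[[75,0,0,-40,0],[75,0,0,-100,0],[92,0,0,-170,0],[92,0,0,-170,0]]'
python3 -c "
from h import *
go(365.4,276.4,150,1.239)"
```

```text
time: 14.52
tool_pos: [516.5, -122.2, 208.2]
tcp_rot: [3.141, -0.0, -0.001]
contact_force: [-2.9, 1.1, 6.8]
grip_width: 54.8
finger_force: 30.0
time: 15.02
tool_pos: [516.6, -122.3, 207.4]
tcp_rot: [3.141, 0.0, -0.002]
contact_force: [0.0, 0.7, -0.1]
grip_width: 74.9
finger_force: 0.0
time: 15.52
tool_pos: [517.2, -122.4, 382.2]
tcp_rot: [3.138, -0.009, -0.001]
contact_force: [0.3, 0.9, -0.3]
grip_width: 89.7
finger_force: 0.0
shift [-152.8 -398.8   51.5] turn -1.24 rows 7.0 t 15.525
```

```bash
python3 shift.py '[[92,-152,-399,40,-0.18],[92,-152,-399,40,-0.36],[92,-152,-399,40,-0.54],[92,-152,-399,40,-0.72],[92,-152,-399,40,-0.9]]'
python3 -c "
from h import *
go(365.4,276.4,120,1.239)"
```

```text
time: 16.15
tool_pos: [405.0, 170.2, 347.3]
tcp_rot: [-3.141, 0.001, 0.904]
contact_force: [0.6, 1.1, 0.4]
grip_width: 91.9
finger_force: 0.0
shift [ 59.  -96.7  49.3] turn -0.335 rows 2.0 t 16.15
```

```bash
python3 shift.py '[[92,59,-97,49,-0.18],[92,59,-97,49,-0.335],[92,59,-97,49,-0.335],[92,59,-97,49,-0.335]]'
python3 - <<'E'
from h import *
from plant import bot, viewer, get_obs
go(365.4,276.4,19,1.239)
a=[]
for n in('top','scene'):
    c=viewer.capture(n);pickle.dump(c,open(f'pics/{n}4.pkl','wb'))
    a.append(cv2.resize(c['color'][140:300,100:400] if n=='top' else c['color'][150:310,120:360],(780,288),interpolation=cv2.INTER_CUBIC))
cv2.imwrite('pics/a4.png',np.vstack(a)[:,:,::-1])
E
```

```text
time: 16.65
tool_pos: [366.9, 275.2, 298.7]
tcp_rot: [-3.141, 0.001, 1.234]
contact_force: [-0.1, -0.3, 0.8]
grip_width: 91.8
finger_force: 0.0
shift [  0.8  -1.8 101.7] turn -0.005 rows 2.0 t 16.65
```

View pics/a4.png

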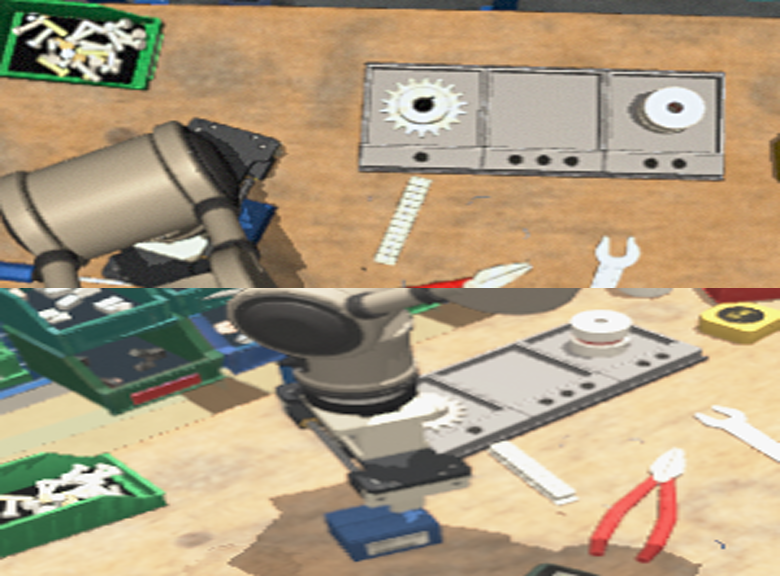

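The coupling stands upright in tray 2 (crop px (672,107)), the sprocket is still in tray 1, and the gripper is aligned over the blue box (crop px (385,530)). Descending to grip.

```bash
python3 shift.py '[[92,1,-2,50,0],[92,1,-2,85,0],[92,1,-2,101,0],[92,1,-2,101,0],[92,1,-2,101,0]]' && python3 shift.py '[[48,0,0,0,0],[48,0,0,0,0],[48,0,0,0,0],[48,0,0,0,0],[48,0,0,0,0]]' && python3 shift.py '[[48,0,0,0,0]]' && python3 shift.py '[[48,0,0,-40,0],[48,0,0,-90,0],[48,0,0,-90,0],[48,0,0,-90,0]]'
python3 -c "
from h import *
go(516.9,-9.8,110,1.561)"
```

```text
time: 17.38
tool_pos: [366.3, 276.4, 199.2]
tcp_rot: [3.14, -0.001, 1.232]
contact_force: [0.2, -0.4, 1.3]
grip_width: 91.7
finger_force: 0.0
time: 18.0
tool_pos: [365.4, 276.9, 198.4]
tcp_rot: [-3.142, 0.0, 1.234]
contact_force: [-1.0, -0.8, 1.8]
grip_width: 54.7
finger_force: 30.0
time: 18.12
tool_pos: [365.5, 276.9, 198.4]
tcp_rot: [-3.142, 0.0, 1.234]
contact_force: [-1.9, -0.8, 2.9]
grip_width: 54.6
finger_force: 30.0
time: 18.62
tool_pos: [365.1, 276.6, 287.6]
tcp_rot: [-3.141, 0.001, 1.234]
contact_force: [-0.4, -1.2, -1.9]
grip_width: 54.6
finger_force: 30.0
shift [-220.1  238.    -0.4] turn -0.327 rows 6.0 t 18.625
```

```bash
python3 shift.py '[[48,-220,238,0,-0.1],[48,-220,238,0,-0.2],[48,-220,238,0,-0.327],[48,-220,238,0,-0.327],[48,-220,238,0,-0.327]]'; python3 shift.py '[[48,0,0,0,0]]';python3 -c "
from h import *
go(516.9,-9.8,40,1.561)"
```

```text
time: 19.25
tool_pos: [512.1, -1.2, 286.3]
tcp_rot: [-3.138, -0.001, 1.56]
contact_force: [1.0, 0.5, -1.5]
grip_width: 54.6
finger_force: 30.0
time: 19.38
tool_pos: [513.0, -3.0, 286.3]
tcp_rot: [-3.14, 0.0, 1.555]
contact_force: [-0.6, 0.1, -1.7]
grip_width: 54.9
finger_force: 30.0
shift [-6.7  4.1 68.3] turn -0.006 rows 2.0 t 19.375
```

```bash
python3 shift.py '[[48,-7,4,30,0],[48,-7,4,60,0],[48,-7,4,70,0],[48,-7,4,74,0],[48,-7,4,74,0]]'; python3 shift.py '[[48,0,0,1,0],[48,0,0,2,0],[48,0,0,3,0],[48,0,0,3,0]]'
```

```text
time: 20.0
tool_pos: [515.9, -6.0, 214.7]
tcp_rot: [3.141, 0.0, 1.561]
contact_force: [-0.0, -0.0, -0.0]
grip_width: 54.9
finger_force: 30.0
time: 20.5
tool_pos: [515.7, -6.3, 211.4]
tcp_rot: [3.142, 0.0, 1.56]
contact_force: [-0.6, -0.5, -2.0]
grip_width: 54.8
finger_force: 30.0
```

```bash
python3 shift.py '[[48,-3.5,1,1,0],[48,-3.5,1,2,0],[48,-3.5,1,2.5,0],[48,-3.5,1,2.5,0]]'; python3 shift.py '[[48,0,0,0.5,0],[48,0,0,1,0],[48,0,0,1,0]]'
```

```text
time: 21.0
tool_pos: [516.7, -9.8, 208.7]
tcp_rot: [-3.141, 0.0, 1.56]
contact_force: [0.2, 0.6, -0.3]
grip_width: 54.8
finger_force: 30.0
time: 21.38
tool_pos: [516.7, -9.8, 208.4]
tcp_rot: [3.141, 0.0, 1.561]
contact_force: [-1.9, 0.7, 5.6]
grip_width: 54.8
finger_force: 30.0
```

```bash
python3 shift.py '[[75,0,0,0,0],[75,0,0,0,0],[75,0,0,0,0],[75,0,0,0,0]]'; python3 shift.py '[[75,0,0,-40,0],[75,0,0,-100,0],[92,0,0,-170,0],[92,0,0,-170,0]]'; python3 shift.py '[[92,200,-40,0,0],[92,200,-40,0,0],[92,200,-40,0,0],[92,200,-40,0,0],[92,200,-40,0,0]]'
python3 - <<'E'
from h import *
from plant import bot, viewer, get_obs
a=[]
for n in('top','scene'):
    c=viewer.capture(n)
    a.append(cv2.resize(c['color'][140:300,100:480] if n=='top' else c['color'][110:270,180:390],(780,288),interpolation=cv2.INTER_CUBIC))
cv2.imwrite('pics/a5.png',np.vstack(a)[:,:,::-1])
E
```

```text
time: 21.88
tool_pos: [516.7, -9.8, 207.7]
tcp_rot: [-3.142, 0.0, 1.56]
contact_force: [-0.1, 0.0, -0.1]
grip_width: 75.0
finger_force: 0.0
time: 22.38
tool_pos: [517.4, -9.9, 382.5]
tcp_rot: [3.132, 0.002, 1.561]
contact_force: [-0.0, -0.3, -0.3]
grip_width: 89.5
finger_force: 0.0
time: 23.0
tool_pos: [478.5, 191.1, 377.0]
tcp_rot: [-3.14, 0.001, 1.563]
contact_force: [0.5, -0.7, 0.3]
grip_width: 91.5
finger_force: 0.0
```

View pics/a5.png

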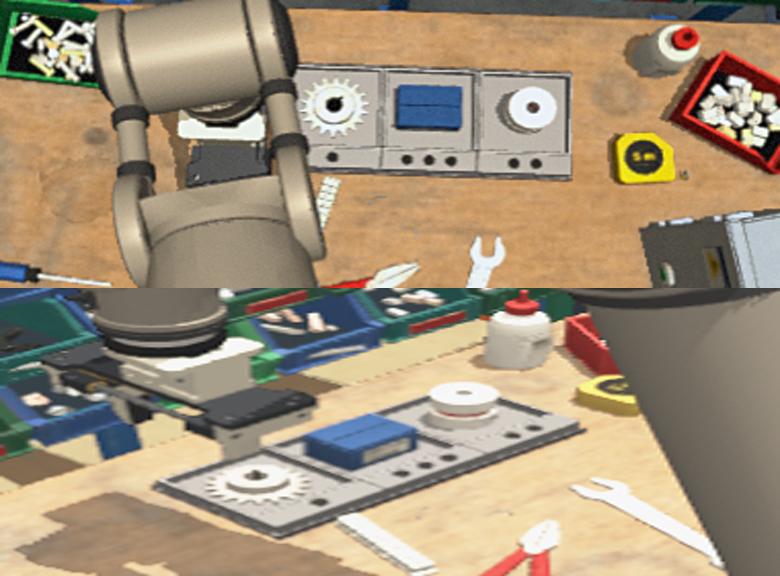

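All three parts sit in their trays: sprocket at (333,103), box at (429,107), coupling at (530,107). The bottle and tape measure are untouched, so I'm handing in.

```bash
python3 -c "
from plant import bot, viewer, get_obs
print(bot.close_job())"
```

```text
the job is handed in; nothing more can be done
None
```

I handed the job in after about 23 s of robot time: the sprocket is flat, hub up, in tray 1, the coupling upright in tray 2 and the pin box upright in tray 3, loaded in that order; the last pictures showed the bottle and tape measure where they stood, and the hand-in returned no verdict.

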